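Free the cam lock and close the jaw on a casting

TASK

On the finishing fixture an eccentric cam blocks the jaw slide. Push the cam's lever round until the cam's low point faces the slide (the lever then points straight ahead, away from the slide), and only then push the slide by its upright tab fully home, so that its jaw closes on the round casting. Nothing needs picking up: leave the casting lying in its place, do not disturb the screwdriver, tape measure and grinding disc, and finish with the hand clear.

Things in the scene. Friction and masses are not known exactly. Their poses are not given: they have to be found in the camera images.
- fixture: Grey painted steel base plate, 320 x 230 x 15 mm, fixed to the bench at a different place and yaw each time. Origin: centre of its underside. Its +x is forward: the way the slide closes, roughly away from the robot; +y left, z up. Two guide rails, tops 36 mm up, run at y = -100 and +100 mm from x = -160 to +5 mm; two stop pins, tops 37 mm up, stand beyond the casting.
- cam (a joint): Turn of the cam, rad, counter-clockwise from above. At 0 and at 6.28 the lever points along the fixture's +x and the low point faces the slide; at 3.14 the high point does. Starts between 1.9 and 4.4, free to go either way (stops at -0.8, 7.08). Stays where left; friction 0.3 N m. More than about 0.45 rad from low, it stops the slide short of home, by 29 mm at worst.
- cam_pivot (a point): Point on the cam's fixed upright axis, 65 mm above the bench (lever's mid-height), at x = 40, y = 65 mm of the fixture. Round the axis: a hub 24 mm in diameter, top 84 mm up. The cam is a steel disc 56 mm in diameter, 20 to 40 mm above the bench, set 15 mm off-centre on the axis: its high side lies under the lever.
- lever_mid (a point): On the cam lever, 55 mm from the axis, 65 mm above the bench. The lever is a level dark steel bar 12 mm wide, 55 to 75 mm above the bench, straight out from the axis, ending in a black ball 24 mm in diameter centred 80 mm from the axis. Everything under its sweep is lower than 43 mm. Push on its side.
- jaw_slide (a joint): Travel of the jaw slide forward along the fixture's +x, m: 0 fully back, 0.060 fully home with its jaw against the casting (hard stop). It starts between 0 and 0.015; it stays where it is left; about 4 N pushes it.
- push_face (a point): Middle (in y) of the back face, looking to the fixture's -x, of the slide's upright aluminium tab; 55 mm above the bench. Tab 80 mm wide, 12 mm thick, top 75 mm up. At travel 0 it lies at x = -100, y = 0 mm of the fixture. Behind it is only the bare 15 mm base plate. In front: a carriage 37 mm high, its follower block (left) facing the cam, its jaw plate (right, 42 mm high) the casting.
- medallion: Round dark cast-metal medallion, 90 mm in diameter, 18 mm thick, 0.7 kg, lying loose on the base plate to the right of the cam against two stop pins. Origin: centre of its underside.
- screwdriver: Wooden-handled screwdriver 190 mm long lying on the bench right of the fixture (bystander).
- tape_measure: Black and yellow tape measure, 62 x 36 mm, 58 mm high, on the bench left of the fixture (bystander). Origin: centre of its underside.
- grinding_disc: Reddish abrasive disc with a hole, 90 mm in diameter, 12 mm thick, flat on the bench right of the fixture (bystander). Origin: centre of its underside.
Things that resemble listed ones, but are neither listed nor needed, are in the scene too. Several things have the shape of the medallion; the one meant has the colours described above.

How it is judged (in metres and radians):
On the way, in this order (a step that is already met when the one before it is completed fails the run):
1. the cam is turned with its low point to the slide while the slide is still back ((value of joint cam between -0.45 and 0.45 rad or value of joint cam between 5.833 and 6.733 rad) and value of joint jaw_slide below 0.028 m), for 0.2 s.
2. the slide is pushed fully home ((value of joint cam between -0.45 and 0.45 rad or value of joint cam between 5.833 and 6.733 rad) and value of joint jaw_slide above 0.057 m), for 0.2 s.
At the end, for the whole second after the job is handed in: The cam is within 0.45 rad of its low point, the slide is within 3 mm of fully home and at rest, the casting lies flat within 8 mm of where it was, and the three bystanders are within 20 mm of where they were (all of step 2 and velocity of joint jaw_slide below 0.005 m/s and z of medallion in the frame of fixture below 0.018 m and distance of medallion from where it was at the start of the episode below 0.008 m and linear speed of medallion below 0.02 m/s and distance of each of screwdriver, tape_measure, grinding_disc from where it was at the start of the episode below 0.02 m); the robot touches nothing.
It fails at once if the slide is forced forward (travel over 35 mm) while the cam is not at its low point (not (value of joint cam between -0.45 and 0.45 rad or value of joint cam between 5.833 and 6.733 rad) and value of joint jaw_slide above 0.035 m).
It fails at once if the casting is lifted or shoved out of its place (8 mm) (distance of medallion from where it was at the start of the episode above 0.008 m or z of medallion in the frame of fixture above 0.023 m).
It fails at once if the screwdriver is moved by more than 20 mm or picked up (distance of screwdriver from where it was at the start of the episode above 0.02 m).
It fails at once if the tape measure is moved by more than 20 mm or picked up (distance of tape_measure from where it was at the start of the episode above 0.02 m).
It fails at once if the grinding disc is moved by more than 20 mm or picked up (distance of grinding_disc from where it was at the start of the episode above 0.02 m).
It also fails if it takes over 51 s, if anything falls off the work surface, if the arm or the gripper's body presses on something with over 40 N, if the wrist force passes 120 N, or if a joint passes its speed limit or range.

ROBOT

A 6-joint arm with a two-finger parallel gripper is mounted at the origin on the work surface. World frame = base frame: x ahead of the robot, y to its left, z up, the work surface at z = 0. Lengths are in m, angles in degrees, forces in N, time in s.
With the tool pointing down it reaches from about 0.4 to 0.825 m from the base axis. Payload 7 kg.
Tool frame: the origin (TCP) lies on the centre line of the jaws, within the pads' length; the fingertips stand 11 mm ahead of it and the grasp point (between the pads) lies 8 mm behind it; z points along the fingers, y is the direction in which the jaws open and shut (so a half turn about z gives the same grasp; the last joint's range is limited). The gripper opens to 88 mm and grips with 3 to 60 N. Pads are 19 mm wide; open, the fingers measure 130 mm over their backs; the gripper's body (78 mm by 193 mm) begins 47 mm behind the grasp point.
Start: joints at [16.507, 20.546, 0.682, 0, -70.136, -16.507], TCP at [0.675, -0, 0.238] pointing down, gripper open.
Joint ranges: [-176.03, 176.03], [-82.01, 121.73], [-58.28, 71.71], [-173.87, 95.51], [-174.79, -0.11], [-173.66, 173.66]. Speed limits (degrees/s): [136.94, 136.94, 172.46, 180, 180, 180].

INTERFACE

Orientations are given as [roll, pitch, yaw] about the fixed x, y, z axes, in that order (R = Rz(yaw) Ry(pitch) Rx(roll)).
In Python, from plant import ctrl, cams, order gives the robot as it stands.
- The arm moves only by the tool jog_arm, never from a script. Its argument "motion" is a list of rows, each an object with "offset": the shift along the tool's x, y, z in mm, a list of three; "roll": the turn about the tool's z in rad; "hand": the finger opening in mm, from 0 to 87.6. A call has 1 to 20 rows; each row is the pose to reach, as a shift and turn from the pose commanded when the call began, along the tool's axes at that moment; what a row does not reach only later rows make up. A row lasts 1/12 s, in which the tool goes at most 41.7 mm and 7.16 degrees, less where a joint would pass 70% of its speed; a pose out of reach is approached as far as the arm can. A call with a gripper value outside its range is refused whole. The fingers move at their own pace and stop on an object; the grip force is fixed at half the most. Time passes only in rows, so rows that repeat a pose let the fingers close. It gives the time, the measured TCP pose, the force and the opening at its end, in the units of the state.
- ctrl.get_obs(): the state, without advancing time (a new reading comes with each control period).
- cams.snapshot(name): name is "scene" or "side" or "wrist"; returns a dict with "img" (384x512x3 uint8, red, green, blue), "K" (3x3 intrinsics, pixels), "cam_to_world" (4x4, takes a point from camera to world coordinates); the wrist camera has in their place "T_tool_cam" (4x4, takes a point from camera to tool coordinates, whose origin is the TCP and whose axes are the flange's). Camera axes: x right, y down, z forward; pixel columns grow to the right and rows downward; lengths in m; the calibration is good to about 2 mm. A picture is of the moment at which its call begins: read the wrist's pose just before it. There is no depth.
- order.close_job(): hands the job in, once; it reports no verdict.
The state is a dict: "clock": time; "joint_pos": joint angles; "qvel": joint speeds; "tau": joint torques, N m; "tool_pos": TCP position; "orientation": TCP orientation; "force": force on the tool from outside, world axes, zero at the start; "moment": the same for the moment, N m; "opening": finger opening in m.
Only numpy, scipy, OpenCV 4.12 (cv2) and the standard library are available. Lean on these libraries where they do the work, as an engineer would, in place of code of your own. Each camera call takes 0.05 s, during which the arm holds its last target. There are 200 camera calls.

## Working session

There is one attempt and no reset: what is moved stays moved. The work goes in short steps, Python scripts to look and compute and a tool call to move; the robot and the scene stay as the last step left them, time stands still between calls to the robot, and variables do not carry over. Pictures are saved under pics/ and viewed, about 8 in all and at most 12, crops included, and the job is handed in when it is done.

Besides the shell and the picture viewer there is one more tool, called after "Emit:" in YAML: its name, and indented under it one key for each argument. jog_arm: Moves the arm, as the interface text tells. Its arguments: {"type":"object","properties":{"motion":{"type":"array"}},"required":["motion"]}

```bash
mkdir -p pics; python3 - <<'E'
from plant import ctrl,cams
import cv2,numpy as np
o=ctrl.get_obs();print({k:np.round(o[k],4).tolist() for k in('clock','joint_pos','tool_pos','orientation','opening','force')})
for n in('scene','side'):
    s=cams.snapshot(n);cv2.imwrite(f'pics/{n}0.png',s['img'][:,:,::-1]);np.savez(f'{n}.npz',**{k:s[k] for k in('img','K','cam_to_world')});print(n,np.round(s['K'],1).tolist(),np.round(s['cam_to_world'],3).tolist())
s=cams.snapshot('wrist');cv2.imwrite('pics/wrist0.png',s['img'][:,:,::-1]);print(np.round(s['T_tool_cam'],3).tolist());np.savez('wrist.npz',**{k:s[k] for k in('img','K','T_tool_cam')})
E
```

```text
{'clock': 0.0, 'joint_pos': [16.5067, 20.5899, 0.6345, -0.0209, -70.1354, -16.5069], 'tool_pos': [0.6745, -0.0, 0.2366], 'orientation': [179.9074, -0.007, -90.0073], 'opening': 0.0876, 'force': [-0.8628, 0.0467, 0.4606]}
scene [[403.1, 0.0, 262.0], [0.0, 403.1, 194.2], [0.0, 0.0, 1.0]] [[-0.76, 0.435, -0.483, 1.001], [0.65, 0.519, -0.555, 0.446], [0.009, -0.735, -0.678, 0.607], [0.0, 0.0, 0.0, 1.0]]
side [[411.5, 0.0, 255.0], [0.0, 411.5, 185.4], [0.0, 0.0, 1.0]] [[0.786, -0.303, 0.538, 0.109], [-0.618, -0.363, 0.698, -0.653], [-0.016, -0.881, -0.473, 0.537], [0.0, 0.0, 0.0, 1.0]]
[[0.001, -0.959, -0.283, 0.076], [1.0, 0.0, 0.001, -0.0], [-0.001, -0.283, 0.959, -0.147], [0.0, 0.0, 0.0, 1.0]]
```

View pics/scene0.png

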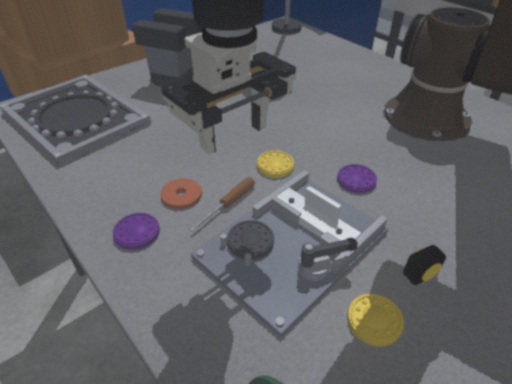

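View pics/side0.png

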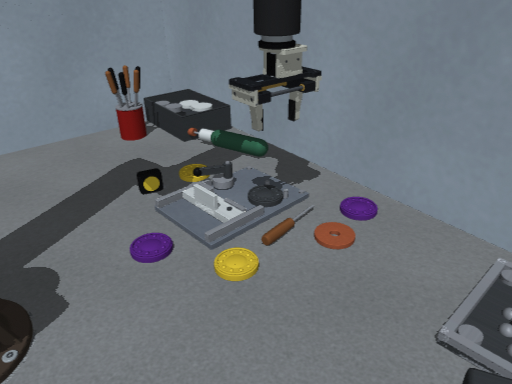

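View pics/wrist0.png

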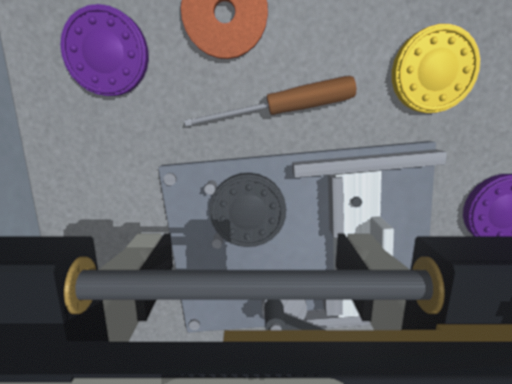

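The scene view shows the fixture at about (290,250). The dark casting is at (250,239), the hub at (310,257), and the lever points to a ball at (350,244), towards the slide. The white slide is at (320,215) with its tab behind it, and the tape measure is at (425,265). Other objects with the casting's shape are purple at (136,230) and (357,178), and yellow at (276,163) and (376,319). The dark disc in the tray at (75,115) is not on the fixture. I'm choosing the dark casting at (250,239) on the fixture.

```bash
python3 - <<'E'
import cv2,numpy as np
a=np.load('scene.npz')['img'][165:335,180:400,::-1];cv2.imwrite('pics/c1.png',cv2.resize(a,None,fx=3.6,fy=3.5,interpolation=cv2.INTER_CUBIC))
a=np.load('side.npz')['img'][145:245,140:320,::-1];cv2.imwrite('pics/c2.png',cv2.resize(a,None,fx=4.4,fy=4.4,interpolation=cv2.INTER_CUBIC))
E
```

```text
(no output)
```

View pics/c1.png

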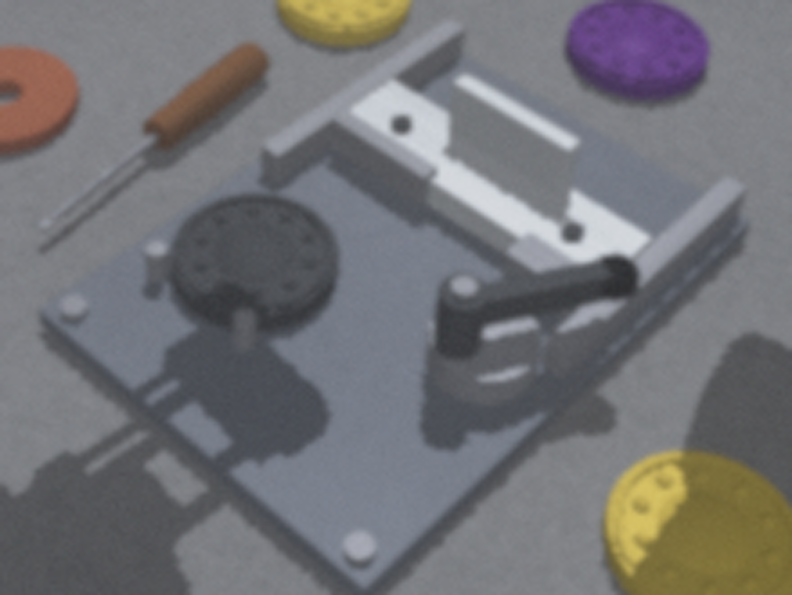

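View pics/c2.png

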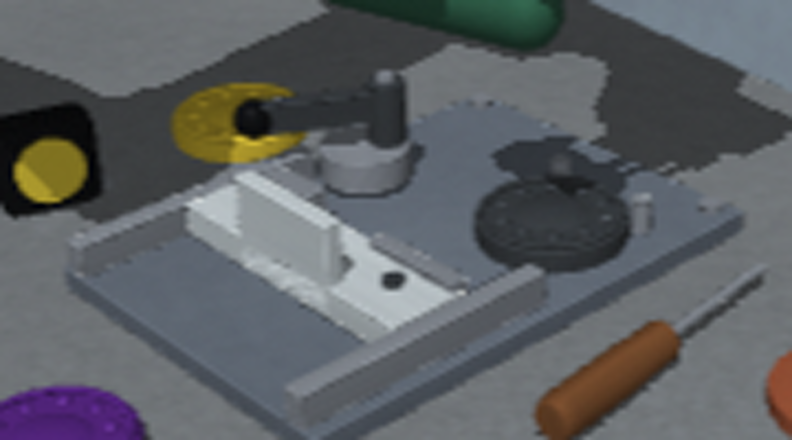

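The crops show the plate corners, hub top, ball and tab in both views. Next I'll cast rays onto the known heights.

```bash
cat > h.py <<'E'
import numpy as np
def ray(n,u,v,z):
    d=np.load(n+'.npz');T=d['cam_to_world'];r=T[:3,:3]@np.linalg.solve(d['K'],[u,v,1]);o=T[:3,3]
    return (o+r*(z-o[2])/r[2])[:2]
S=lambda x,y,z:ray('scene',180+x/3.6-.4,165+y/3.5-.4,z)
D=lambda x,y,z:ray('side',140+x/4.4-.4,145+y/4.4-.4,z)
E
python3 - <<'E'
from h import *
P=[('FR',(.16,-.115),S(42,312,.015)),('FL',(.16,.115),S(365,582,.015)),('hub',(.04,.065),S(463,287,.084)),
('FR',(.16,-.115),D(742,212,.015)),('FL',(.16,.115),D(487,98,.015)),('BR',(-.16,-.115),D(315,432,.015)),('BL',(-.16,.115),D(72,275,.015)),('hub',(.04,.065),D(386,75,.084))]
f=np.array([p[1] for p in P]);w=np.array([p[2] for p in P])
fm,wm=f.mean(0),w.mean(0);H=(f-fm).T@(w-wm);a=np.arctan2(H[0,1]-H[1,0],H[0,0]+H[1,1])
R=np.array([[np.cos(a),-np.sin(a)],[np.sin(a),np.cos(a)]]);t=wm-R@fm
print('yaw',np.degrees(a),'origin',t)
for p,x in zip(P,w): print(p[0],x.round(4),'res mm',((R@p[1]+t-x)*1e3).round(1))
F=lambda x:((x-t)@R*1e3).round(1)
print('ball',F(S(618,277,.065)),F(D(253,118,.065)))
print('tab top back edge S',F(S(458,76,.075)),F(S(578,143,.075)),'D',F(D(237,178,.075)),F(D(330,245,.075)))
print('medal',F(S(254,255,.033)),F(D(552,222,.033)))
np.savez('fix.npz',R=R,t=t,a=a)
for n,q in dict(pivot=(.04,.065),behind=(-.14,0),tab=(-.1,0)).items(): print(n,R@q+t)
E
```

```text
yaw 5.618035628455205 origin [0.61668286 0.0950367 ]
FR [0.7867 0.0015] res mm [ 0.4 -5.2]
FL [0.7639 0.2239] res mm [0.7 1.3]
hub [0.6534 0.1667] res mm [-3.3 -3.1]
FR [ 0.7838 -0.0027] res mm [ 3.4 -1. ]
FL [0.7633 0.2163] res mm [1.3 8.9]
BR [ 0.4713 -0.0265] res mm [-2.6 -8.6]
BL [0.4463 0.1847] res mm [-0.1  9.2]
hub [0.6501 0.165 ] res mm [ 0.1 -1.4]
ball [-27.8 108.9] [-28.2 108.8]
tab top back edge S [-82.  -36.6] [-83.7  43.2] D [-90.4  38.3] [-100.3  -54.2]
medal [ 66.2 -48.4] [ 47.6 -65.1]
pivot [0.65012747 0.16364033]
behind [0.47735533 0.08133123]
tab [0.51716319 0.08524708]
```

The pivot is at about (0.652, 0.166) in the world frame, and the lever's world angle is about 155° (cam at about 2.57 rad). My plan is to straddle the lever with the fingers 30 mm apart, 48 mm out from the axis, and carry it clockwise over the left side. First I'll hover and check.

Emit:
jog_arm:
  motion:
    - {"offset":[-35,12,20],"roll":-0.12,"hand":30}
    - {"offset":[-70,25,40],"roll":-0.24,"hand":30}
    - {"offset":[-105,38,60],"roll":-0.36,"hand":30}
    - {"offset":[-140,50,80],"roll":-0.48,"hand":30}
    - {"offset":[-187,66,100],"roll":-0.6,"hand":30}
    - {"offset":[-187,66,100],"roll":-0.72,"hand":30}
    - {"offset":[-187,66,100],"roll":-0.84,"hand":30}
    - {"offset":[-187,66,100],"roll":-0.96,"hand":30}
    - {"offset":[-187,66,100],"roll":-1.08,"hand":30}
    - {"offset":[-187,66,100],"roll":-1.13,"hand":30}
    - {"offset":[-187,66,100],"roll":-1.13,"hand":30}
    - {"offset":[-187,66,100],"roll":-1.13,"hand":30}

```text
clock: 1.15
tool_pos: [0.6088, 0.1869, 0.1373]
orientation: [180.0, 0.0, -25.4]
force: [-0.4, -0.4, 0.5]
opening: 0.03
```

```bash
python3 - <<'E'
from plant import ctrl,cams
import cv2,numpy as np
o=ctrl.get_obs();print({k:np.round(o[k],4).tolist() for k in('clock','joint_pos','tool_pos','orientation','opening','force')})
a=cams.snapshot('scene')['img'][110:340,180:430,::-1];b=cams.snapshot('wrist')['img'][:,:,::-1]
cv2.imwrite('pics/h.png',np.hstack([cv2.resize(a,(417,384),interpolation=cv2.INTER_CUBIC),cv2.resize(b,(383,287)).copy() if 0 else cv2.copyMakeBorder(cv2.resize(b,(383,287)),0,97,0,0,cv2.BORDER_CONSTANT)]))
E
```

```text
{'clock': 1.15, 'joint_pos': [34.592, 21.4397, -11.8364, -0.0063, -56.7473, 30.0352], 'tool_pos': [0.6088, 0.1869, 0.1373], 'orientation': [179.9824, 0.0163, -25.3763], 'opening': 0.03, 'force': [-0.4465, -0.3921, 0.5319]}
```

View pics/h.png

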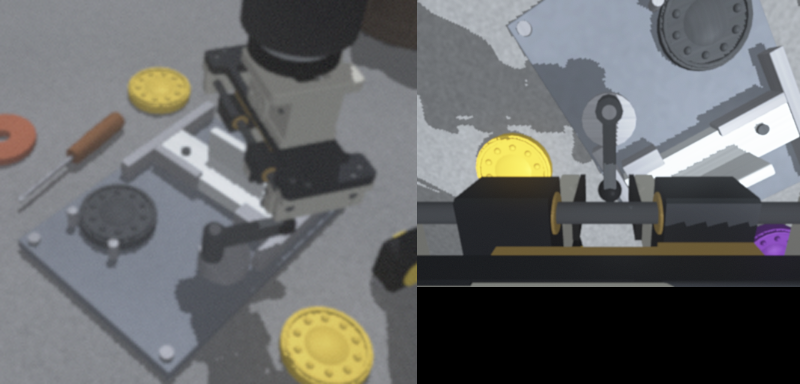

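In the wrist view the lever runs from (609,105) to (610,188), centred between the open fingers at (572,210) and (640,210) and parallel to them. The way down is clear, so I'll descend and start the sweep.

Emit:
jog_arm:
  motion:
    - {"offset":[0,0,38],"roll":0,"hand":30}
    - {"offset":[0,0,76],"roll":0,"hand":24}
    - {"offset":[0,0,76],"roll":0,"hand":22}
    - {"offset":[0,0,76],"roll":0,"hand":22}

```text
clock: 1.58
tool_pos: [0.6078, 0.186, 0.0601]
orientation: [179.8, 0.1, -25.3]
force: [0.2, 0.1, 0.4]
opening: 0.0226
```

Emit:
jog_arm:
  motion:
    - {"offset":[0.3,-5.7,0],"roll":0.12,"hand":22}
    - {"offset":[1.4,-11.4,0],"roll":0.24,"hand":22}
    - {"offset":[3.1,-16.9,0],"roll":0.36,"hand":22}
    - {"offset":[5.4,-22.2,0],"roll":0.48,"hand":22}
    - {"offset":[8.4,-27.1,0],"roll":0.6,"hand":22}
    - {"offset":[11.9,-31.7,0],"roll":0.72,"hand":22}
    - {"offset":[16,-35.7,0],"roll":0.84,"hand":22}
    - {"offset":[20.5,-39.3,0],"roll":0.96,"hand":22}
    - {"offset":[25.4,-42.3,0],"roll":1.08,"hand":22}
    - {"offset":[30.6,-44.7,0],"roll":1.2,"hand":22}
    - {"offset":[36.1,-46.5,0],"roll":1.32,"hand":22}
    - {"offset":[41.7,-47.6,0],"roll":1.44,"hand":22}
    - {"offset":[47.5,-48,0],"roll":1.56,"hand":22}
    - {"offset":[47.5,-48,0],"roll":1.56,"hand":22}
    - {"offset":[47.5,-48,0],"roll":1.56,"hand":22}

```text
clock: 2.83
tool_pos: [0.6729, 0.21, 0.0637]
orientation: [-179.9, 0.1, -114.6]
force: [-2.8, -1.5, 0.6]
opening: 0.0218
```

Emit:
jog_arm:
  motion:
    - {"offset":[0.3,-5.7,0],"roll":0.12,"hand":22}
    - {"offset":[1.4,-11.4,0],"roll":0.24,"hand":22}
    - {"offset":[3.1,-16.9,0],"roll":0.36,"hand":22}
    - {"offset":[5.4,-22.2,0],"roll":0.48,"hand":22}
    - {"offset":[8.4,-27.1,0],"roll":0.6,"hand":22}
    - {"offset":[11.9,-31.7,0],"roll":0.72,"hand":22}
    - {"offset":[16,-35.7,0],"roll":0.84,"hand":22}
    - {"offset":[20.5,-39.3,0],"roll":0.96,"hand":22}
    - {"offset":[26.2,-42.8,0],"roll":1.1,"hand":22}
    - {"offset":[26.2,-42.8,0],"roll":1.1,"hand":22}
    - {"offset":[26.2,-42.8,0],"roll":1.1,"hand":22}
    - {"offset":[26.2,-42.8,0],"roll":1.1,"hand":22}

```text
clock: 3.83
tool_pos: [0.7016, 0.1691, 0.0631]
orientation: [180.0, 0.2, -177.4]
force: [0.1, -0.2, -0.3]
opening: 0.022
```

Emit:
jog_arm:
  motion:
    - {"offset":[0,0,0],"roll":0,"hand":34}
    - {"offset":[0,0,0],"roll":0,"hand":34}
    - {"offset":[0,0,0],"roll":0,"hand":34}
    - {"offset":[0,0,-40],"roll":0,"hand":34}
    - {"offset":[0,0,-80],"roll":0,"hand":34}
    - {"offset":[40,0,-100],"roll":0,"hand":34}
    - {"offset":[80,0,-100],"roll":0,"hand":30}
    - {"offset":[120,0,-100],"roll":0,"hand":20}
    - {"offset":[160,0,-100],"roll":0,"hand":10}
    - {"offset":[200,0,-100],"roll":0,"hand":0}
    - {"offset":[240,0,-100],"roll":0,"hand":0}
    - {"offset":[250,0,-100],"roll":0,"hand":0}
    - {"offset":[250,0,-100],"roll":0,"hand":0}
    - {"offset":[250,0,-100],"roll":0,"hand":0}

```text
clock: 5.0
tool_pos: [0.4506, 0.1587, 0.1625]
orientation: [179.9, 0.1, -177.5]
force: [-0.1, 0.3, 0.3]
opening: 0.0003
```

```bash
python3 - <<'E'
from plant import ctrl,cams
import cv2,numpy as np
o=ctrl.get_obs();print({k:np.round(o[k],4).tolist() for k in('clock','joint_pos','tool_pos','orientation','opening','force')})
s=cams.snapshot('scene')['img'];a=s[165:335,180:400,::-1]
cv2.imwrite('pics/h2.png',cv2.resize(a,None,fx=3.6,fy=3.5,interpolation=cv2.INTER_CUBIC))
E
```

```text
{'clock': 5.0, 'joint_pos': [43.0852, 5.5837, -29.7481, 0.0214, -54.5509, -130.6384], 'tool_pos': [0.4506, 0.1587, 0.1625], 'orientation': [179.9368, 0.1004, -177.5409], 'opening': 0.0003, 'force': [-0.1478, 0.3422, 0.3032]}
```

View pics/h2.png

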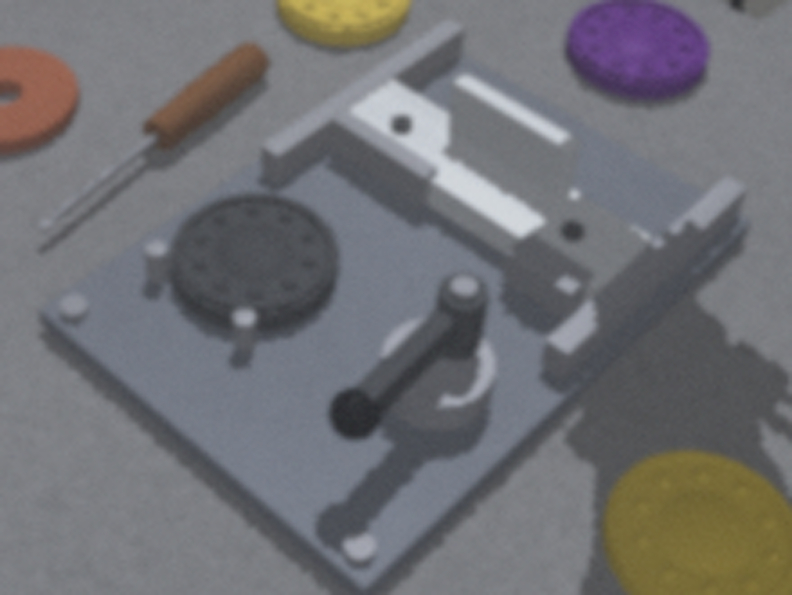

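The lever now points ahead, with the ball at (354,412) and the hub at (463,287). The slide, casting and screwdriver are unmoved. Next I'll get numbers for the cam angle and the push line.

```bash
python3 - <<'E'
from h import *
ang=lambda p,q:(np.degrees(np.arctan2(*(q-p)[::-1])).round(1),(np.linalg.norm(q-p)*1e3).round(1))
h=S(463,287,.084)
print('lever',ang(h,S(354,412,.065)))
print('R rail outer top',ang(S(455,22,.036),S(264,152,.036)))
print('left plate edge',ang(S(747,226,.015),S(365,582,.015)))
print('front edge-90',ang(S(42,312,.015),S(365,582,.015)))
print('pivot-line R-rail inner')
for p in((458,76),(578,143)):print('tab top',S(*p,.075))
E
```

```text
lever (np.float64(7.9), np.float64(78.2))
R rail outer top (np.float64(5.1), np.float64(166.5))
left plate edge (np.float64(4.5), np.float64(309.4))
front edge-90 (np.float64(95.9), np.float64(223.5))
pivot-line R-rail inner
tab top [0.53864914 0.05058414]
tab top [0.52911856 0.12983072]
```

The lever reads about 2.5° off the fixture's forward direction, which is well inside 0.45 rad (26°). Now I'll bring the closed fingers down behind the tab.

Emit:
jog_arm:
  motion:
    - {"offset":[-15,-38,0],"roll":-0.05,"hand":0}
    - {"offset":[-30,-75,0],"roll":-0.05,"hand":0}
    - {"offset":[-30,-75,40],"roll":-0.05,"hand":0}
    - {"offset":[-30,-75,75],"roll":-0.05,"hand":0}
    - {"offset":[-30,-75,107],"roll":-0.05,"hand":0}
    - {"offset":[-30,-75,107],"roll":-0.05,"hand":0}
    - {"offset":[-30,-75,107],"roll":-0.05,"hand":0}

```text
clock: 5.63
tool_pos: [0.4836, 0.0837, 0.0533]
orientation: [-179.9, -0.2, -174.8]
force: [0.7, 1.9, 0.9]
opening: 0.0
```

Emit:
jog_arm:
  motion:
    - {"offset":[-5,0,0],"roll":0,"hand":0}
    - {"offset":[-10,0,0],"roll":0,"hand":0}
    - {"offset":[-15,0,0],"roll":0,"hand":0}
    - {"offset":[-20,0,0],"roll":0,"hand":0}
    - {"offset":[-25,0,0],"roll":0,"hand":0}
    - {"offset":[-30,0,0],"roll":0,"hand":0}
    - {"offset":[-35,0,0],"roll":0,"hand":0}
    - {"offset":[-40,0,0],"roll":0,"hand":0}
    - {"offset":[-44,0,0],"roll":0,"hand":0}
    - {"offset":[-48,0,0],"roll":0,"hand":0}
    - {"offset":[-52,0,0],"roll":0,"hand":0}
    - {"offset":[-56,0,0],"roll":0,"hand":0}
    - {"offset":[-60,0,0],"roll":0,"hand":0}
    - {"offset":[-60,0,0],"roll":0,"hand":0}

```text
clock: 6.8
tool_pos: [0.5442, 0.09, 0.0544]
orientation: [-180.0, 0.0, -174.8]
force: [-0.5, -1.3, -0.0]
opening: 0.0003
```

Emit:
jog_arm:
  motion:
    - {"offset":[-4,0,0],"roll":0,"hand":0}
    - {"offset":[-8,0,0],"roll":0,"hand":0}
    - {"offset":[-11,0,0],"roll":0,"hand":0}
    - {"offset":[-14,0,0],"roll":0,"hand":0}
    - {"offset":[-16,0,0],"roll":0,"hand":0}
    - {"offset":[-18,0,0],"roll":0,"hand":0}

```text
clock: 7.3
tool_pos: [0.5614, 0.0915, 0.0544]
orientation: [-180.0, -0.0, -174.8]
force: [-4.0, -2.1, -0.2]
opening: 0.0003
```

Emit:
jog_arm:
  motion:
    - {"offset":[-1,0,0],"roll":0,"hand":0}
    - {"offset":[-2,0,0],"roll":0,"hand":0}
    - {"offset":[-3,0,0],"roll":0,"hand":0}

```text
clock: 7.55
tool_pos: [0.5641, 0.0918, 0.0544]
orientation: [-180.0, -0.0, -174.8]
force: [-4.6, -1.0, -0.8]
opening: 0.0009
```

Emit:
jog_arm:
  motion:
    - {"offset":[-1,0,0],"roll":0,"hand":0}
    - {"offset":[-2,0,0],"roll":0,"hand":0}

```text
clock: 7.72
tool_pos: [0.5657, 0.0919, 0.0544]
orientation: [-180.0, -0.1, -174.8]
force: [-10.6, 0.2, 5.7]
opening: 0.0003
```

Force is rising as expected near the stop, so I'll continue in small steps.

Emit:
jog_arm:
  motion:
    - {"offset":[-1,0,0],"roll":0,"hand":0}
    - {"offset":[-2,0,0],"roll":0,"hand":0}
    - {"offset":[-2,0,0],"roll":0,"hand":0}

```text
clock: 7.97
tool_pos: [0.5657, 0.0919, 0.0544]
orientation: [-180.0, -0.3, -174.8]
force: [-14.5, 1.4, 8.1]
opening: 0.0004
```

Emit:
jog_arm:
  motion:
    - {"offset":[-1,0,0],"roll":0,"hand":0}
    - {"offset":[-1,0,0],"roll":0,"hand":0}
    - {"offset":[-1,0,0],"roll":0,"hand":0}

```text
clock: 8.22
tool_pos: [0.5657, 0.0918, 0.0544]
orientation: [-180.0, -0.3, -174.8]
force: [-18.6, 2.3, 10.9]
opening: 0.0002
```

The tool has stopped dead while force climbs, close to the predicted home position (0.567). I'll back off, lift clear and check.

Emit:
jog_arm:
  motion:
    - {"offset":[4,0,0],"roll":0,"hand":0}
    - {"offset":[15,0,0],"roll":0,"hand":0}
    - {"offset":[35,0,0],"roll":0,"hand":0}
    - {"offset":[50,0,-20],"roll":0,"hand":0}
    - {"offset":[50,0,-55],"roll":0,"hand":0}
    - {"offset":[60,0,-90],"roll":0,"hand":0}
    - {"offset":[80,0,-120],"roll":0,"hand":0}
    - {"offset":[80,0,-120],"roll":0,"hand":0}
    - {"offset":[80,0,-120],"roll":0,"hand":0}

```text
clock: 8.97
tool_pos: [0.4907, 0.0861, 0.1775]
orientation: [179.8, 0.4, -174.7]
force: [-0.2, 0.2, -0.6]
opening: 0.0005
```

```bash
python3 - <<'E'
from plant import ctrl,cams
import cv2,numpy as np
o=ctrl.get_obs();print({k:np.round(o[k],4).tolist() for k in('clock','tool_pos','opening','force')})
s=cams.snapshot('scene')['img'];a=s[165:335,180:400,::-1]
cv2.imwrite('pics/h3.png',cv2.resize(a,None,fx=3.6,fy=3.5,interpolation=cv2.INTER_CUBIC))
E
```

```text
{'clock': 8.9667, 'tool_pos': [0.4907, 0.0861, 0.1775], 'opening': 0.0005, 'force': [-0.2367, 0.2201, -0.5639]}
```

View pics/h3.png

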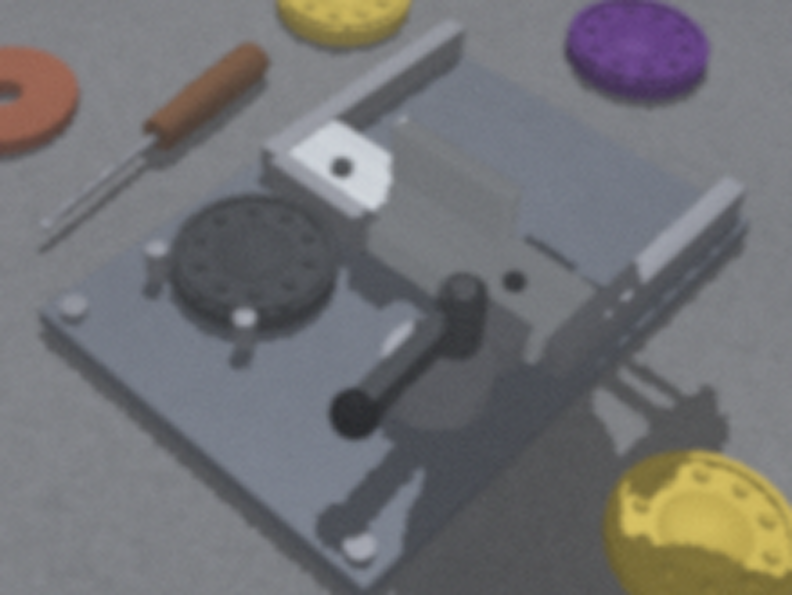

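The jaw plate at (320,185) meets the casting at (254,258). The lever is still ahead with its ball at (354,412), and the screwdriver and grinding disc are unmoved. One numeric check of travel, casting shift and tape measure, then hand in if it holds.

```bash
python3 - <<'E'
from h import *
import cv2
from plant import cams
f=np.load('fix.npz');F=lambda x:(x-f['t'])@f['R']*1e3
print('hole travel',F(S(341,167,.037))-F(S(401,124,.037)),F(S(514,281,.037))-F(S(572,232,.037)))
print('tab top back',F(S(402,118,.075)),F(S(522,187,.075)))
a=np.load('scene.npz')['img'];b=cams.snapshot('scene')['img']
for n,(u0,u1,v0,v1) in dict(cast=(220,280,215,265),tape=(398,450,240,290),disc=(155,205,175,212),screw=(188,260,175,236)).items():
    s,r=cv2.phaseCorrelate(np.float32(cv2.cvtColor(a[v0:v1,u0:u1],7)),np.float32(cv2.cvtColor(b[v0:v1,u0:u1],7)));print(n,np.round(s,2),round(r,2))
E
```

```text
hole travel [50.13444101 -0.45571719] [49.0405359  -0.75264697]
tab top back [-33.85911227 -35.92245648] [-36.65642106  42.26227527]
cast [ 0.26 -0.14] 0.47
tape [ 0.04 -0.05] 0.7
disc [-0.02  0.03] 1.02
screw [-0.05  0.02] 0.89
```

```bash
python3 -c "
from plant import order
print(order.close_job())"
```

```text
the job is handed in; nothing more can be done
None
```

I turned the cam to its low point, pushed the slide home by its tab, and handed the job in with the hand clear at about 9 s. The hand-in reports no verdict.

- **Cam:** I straddled the lever with the open fingers and carried it clockwise from about 2.57 rad. It now reads about 2.5° from the fixture's forward direction, and the limit is about 26°.
- **Slide:** It moved 49–50 mm, then stopped dead against a rising force that reached about 19 N. The tab's back face measured x ≈ -35 mm, where exactly home would be -40 mm. I put that 5 mm down to my estimate of the fixture's pose, because some of its corner points disagreed by up to 9 mm. The hard stop is my evidence that it is home, since the starting travel could not be measured exactly.
- **Casting and bystanders:** The casting, tape measure, grinding disc and screwdriver shifted by 0.3 pixels or less between the first and last pictures. The casting's match was the weakest (0.47), probably because of shadow changes.
- **Hand:** It ended about 0.18 m up, with the wrist force back near zero.

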